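# Open the combination padlock on the stone case

## Task

The steel case of finished stones is shut with a combination padlock that lies on its back, dial up, in the hasp on the lid. Turn the dial clockwise, click by click, until its pointer clicks in at the mark beside the shackle, pull the shackle fully open, then lift the padlock out of the hasp and present it: finish while holding it in the gripper, level with the dial upward and the shackle open, clear of everything and about fifteen centimetres above the case's lid. Be gentle: never squeeze the lock hard or force it against the hasp, and leave the tray, the jar and the rough stone alone.

Things in the scene. Friction and masses are not known exactly. Their poses are not given: they have to be found in the camera images.
- case: Grey steel case, 246 (x) x 306 (y) x 90 mm high, fixed to the bench. Origin: centre of its underside, on the bench; z up. Flat lid top at z = 90; in the middle of the lid a hasp block with the nest that holds the lock.
- nest (a point): Centre of the nest floor on the hasp block, z = 108 in the case's frame, axes as the case. The block is 75 (x) x 40 (y) mm and rises 18 above the lid. Walls across its two ends (inner faces at x = +31.5 and -31.5, 6 thick, 40 wide, 8 high) keep the lock from sliding along x; its y sides are open.
- staple (a point): Middle of the staple's opening; fixed to the case, axes as the case. The staple is a steel arch over the shackle's +y leg, 7 mm thick along x (x = -40 to -33 from the nest's centre), 22 mm wide (y = 3 to 25), top 25 mm above the nest floor; its opening is 14 mm wide and reaches 21 mm above the nest floor.
- lock: Steel combination padlock lying on its back, dial up, body 60 (x) x 52 (y) x 28 mm high, 0.3 to 0.6 kg in all. Origin: centre of its underside; z up through the dial, x away from the shackle; at the start its axes are those of the case within 2 degrees. The U-shaped shackle lies level and comes out of the -x end. A small dark mark on the top at x = -25, y = 0 is for the pointer.
- lock_mid (a point): Middle of the lock's body, 14 mm above its underside. To lift the lock, pinch its two sides (y faces, 52 apart) here; the dial fits between the fingers. Shut, the shackle's +y leg is caught under the staple; fully open, it is out of the staple and the lock lifts straight up. A grip of 20 to 40 N per finger is ample for dial, shackle and lock; over 70 N is too much.
- dial_top (a point): Centre of the dial's flat top, on its axis, 49.5 mm above the lock's underside; axes turn with the dial. The dial is a round knurled black knob, diameter 40 (42 over the knurls), 20 mm high, its underside 1.5 mm above the body's top. A raised light pointer bar, 3 mm high, runs from its centre to the rim along this point's -x.
- dial (a joint): Dial angle, rad, counter-clockwise seen from above; 0: pointer at the mark, towards the shackle. Starts at about 0.6 to 1.9: turn clockwise. Clicks into a notch every 0.628 (36 degrees), 0 being one; peak resistance about 0.1 N m; let go within 0.2 of a notch it settles into it. Stops at -2.8 and 2.8. Unlocked only within about 0.2 of 0.
- shackle (a joint): How far the shackle is pulled out, m: 0 shut, 0.030 fully open (end stop). It slides along the lock's -x; with the dial at 0 it takes about 3 N and stays where it is left; otherwise it is blocked after 1 to 2 mm.
- shackle_bow (a point): A point midway between the shackle's legs, on their level (14 mm above the lock's underside), moving with it; shut, 62 mm from the lock's origin along its -x. The shackle is a 9 mm round bar: legs at y = +14 and -14 (37 over the outside), straight to 3 mm past this point, then a half-round bow ending 21.5 past it. Pinch the legs here from outside. The lid is 27.5 below the bar's underside.
- stone_tray: White tray of stones, 100 x 75 x 25 mm, loose on the bench on the case's +y side. Origin: centre of its underside. Leave alone.
- jar: White jar with a steel cap, diameter 60, height 75 mm, loose on the bench on the case's -y side. Origin: centre of its underside. Leave alone.
- rough_stone: Rough grey-green stone, 70 x 50 x 41 mm, loose on the bench on the case's -y side. Origin: centre of its underside. Leave alone.
Mind the look-alikes: they are no part of the job. There is more than one size of the lock; the one meant has the size given above.

How it is judged:
By the outcome, as a careful person would: the job done as asked, in the order asked, and still so for the second after the job is handed in, while the arm keeps its last pose, push and grip.
It also fails if it takes over 61 s, if anything falls off the work surface, if the arm or the gripper's body presses on something with over 40 N, if the wrist force passes 120 N, or if a joint passes its speed limit or range.

## Robot

A 7-joint arm with a two-finger parallel gripper is mounted at the origin on the work surface. World frame = base frame: x ahead of the robot, y to its left, z up, the work surface at z = 0. Lengths are in m, angles in rad, forces in N, time in s.
With the tool pointing down it reaches from about 0.425 to 0.925 m from the base axis. Payload 6.8 kg.
Tool frame: the origin (TCP) lies between the finger pads; the fingertips stand r.tcp_to_tips ahead of it and the grasp point (between the pads) lies 3 mm ahead of it (r.tcp_to_tips is the distance from the TCP to the fingertips, in m); z points along the fingers, y is the line along which they close (so a half turn about z gives the same grasp; the last joint's range is limited). The gripper opens to 85 mm and grips with 20 to 120 N. Pads are 22 mm wide; open, the fingers measure 114 mm over their backs; the gripper's body (76 mm by 85 mm) begins 54 mm behind the grasp point. The pads swing forward as they close: fully open they stand 13 mm farther back than shut.
Start: joints at [-1.397, 0.477, 0.022, 1.555, -0.011, 1.109, -0.083], TCP at [0.188, 0.648, 0.217] pointing down, gripper open.
Joint ranges: [-2.96, 2.96], [-0.34, 2.1], [-1.41, 1.46], [0.24, 2.44], [-1.37, 4.51], [0.17, 1.92], [-2.96, 2.96]. Speed limits (rad/s): [2.39, 2.39, 3.14, 3.14, 3.14, 3.14, 3.14].

## Interface

Orientations are given as a rotation vector (axis times angle).
In Python, from bench import r gives the robot as it stands. The module is installed in compiled form; this text tells all that it offers.
- The arm moves only by the tool step_arm, never from a script. Its argument "moves" is a list of rows, each an object of numbers: "rx", "ry", "rz": the turn, a rotation vector about the tool's x, y, z in degrees; "dx", "dy", "dz": the shift along the tool's x, y, z in mm; "gripper": the opening, from -1 (shut) to 1 (fully open). In form: [{"rx": .., "ry": .., "rz": .., "dx": .., "dy": .., "dz": .., "gripper": ..}, ...]. A call has 1 to 20 rows; each row shifts and turns the commanded pose from where the row before left it, along the tool's axes as they then stand; what a row does not reach is not made up. A row lasts 1/8 s, in which the tool goes at most 62.5 mm and 10.7 degrees, less where a joint would pass 70% of its speed; a pose out of reach is approached as far as the arm can. A call is refused whole if a number of a shift passes 62.5 or a number of a turn 10.7, either way. A call with a gripper value outside its range is refused whole. The fingers move at their own pace and stop on an object; "grip_force" is the grip in N (left out, the last holds). Time passes only in rows, so rows that do not move let the fingers close. It gives the time, the measured TCP pose, the force, the opening and the grip force at its end, in the units of the state.
- r.get_obs(): the state, without advancing time (a new reading comes with each control period).
- r.grab_frame(name): name is "scene" or "top" or "wrist"; returns the picture (384x512x3 uint8, blue, green, red); there is no depth.
- r.camera_info(name): a dict with "mtx" (3x3 intrinsics, pixels), "rvec" (rotation vector, rad) and "tvec" (3), from world to camera coordinates, as OpenCV has them. Camera axes: x right, y down, z forward; pixel columns grow to the right and rows downward; lengths in m; the calibration is good to about 2 mm. A picture is of the moment at which its call begins: read the wrist's pose just before it. camera_info takes no time and is no camera call; for the wrist camera it gives the pose at the moment of the call.
- r.hand_in(): hands the job in; it is judged then, once.
The state is a dict: "clock": time; "joints": joint angles; "qvel": joint speeds; "tau": joint torques, N m; "tcp_pos": TCP position; "orientation": TCP orientation; "contact_force": force on the tool from outside, world axes, zero at the start; "moment": the same for the moment, N m; "grip_width": finger opening in m; "gripper_force": force on a finger pad.
Only numpy, scipy, OpenCV 4.12 (cv2) and the standard library are available. Lean on these libraries where they do the work, as an engineer would, in place of code of your own. Each camera call takes 0.05 s, during which the arm holds its last target. There are 200 camera calls.

## Working session

There is one attempt and no reset: what is moved stays moved. The work goes in short steps, Python scripts to look and compute and a tool call to move; the robot and the scene stay as the last step left them, time stands still between calls to the robot, and variables do not carry over. Pictures are saved under pics/ and viewed, at most 10 in all, crops included, and the job is handed in when it is done.

Besides the shell and the picture viewer there is one more tool, called after "Emit:" by a JSON object that holds its "name" and its "arguments". step_arm: Moves the arm, as the interface text tells. Its arguments: {"type":"object","properties":{"moves":{"type":"array","items":{"type":"object","properties":{"rx":{"type":"number"},"ry":{"type":"number"},"rz":{"type":"number"},"dx":{"type":"number"},"dy":{"type":"number"},"dz":{"type":"number"},"gripper":{"type":"number"}}}},"grip_force":{"type":"number"}},"required":["moves"]}

```bash
mkdir -p pics
python3 - <<'E'
from bench import r
import cv2,numpy as np
o=r.get_obs();print(o, r.tcp_to_tips)
a=r.grab_frame("scene");b=r.grab_frame("top")
cv2.imwrite("pics/s.png",a);cv2.imwrite("pics/t.png",b)
for n in("scene","top","wrist"):print(n,r.camera_info(n))
E
```

```text
{'clock': 0.0, 'joints': array([-1.39710811,  0.47777656,  0.02231534,  1.55647987, -0.01150332,
        1.10925225, -0.08309   ]), 'qvel': array([-4.57051766e-04,  4.37451287e-05, -1.25691810e-03,  2.85009789e-04,
       -1.15762655e-04,  1.30205481e-03,  7.20194376e-04]), 'tau': array([-5.78538165e-04, -5.96459949e+01,  1.60766255e+00, -2.81186736e+01,
        1.24937898e-02,  9.71287343e-03, -7.70415880e-06]), 'tcp_pos': array([0.18752879, 0.6477851 , 0.21642903]), 'orientation': array([-4.41069859e-01, -3.11033992e+00,  2.80110585e-03]), 'contact_force': array([-0.22617158,  0.37333921, -0.9690643 ]), 'moment': array([ 0.08507021, -0.06286483,  0.01103175]), 'gripper_force': 0.0, 'grip_width': 0.08538533051905789} 0.022
scene {'mtx': array([[478.67796987,   0.        , 253.15259105],
       [  0.        , 478.67796987, 188.38295678],
       [  0.        ,   0.        ,   1.        ]]), 'rvec': array([ 2.15539395,  1.44069004, -0.45034944]), 'tvec': array([-0.2499046 , -0.30798804,  1.55879119])}
top {'mtx': array([[460.85700581,   0.        , 267.07738634],
       [  0.        , 460.85700581, 188.498752  ],
       [  0.        ,   0.        ,   1.        ]]), 'rvec': array([ 2.16493283, -2.12448979,  0.16469119]), 'tvec': array([0.05633204, 0.5520053 , 1.29484417])}
wrist {'mtx': array([[293.17205947,   0.        , 251.6932253 ],
       [  0.        , 293.17205947, 192.39061016],
       [  0.        ,   0.        ,   1.        ]]), 'rvec': array([-2.29282233, -1.72162656, -0.28071362]), 'tvec': array([-0.67537036, -0.04128289,  0.38132942])}
```

View pics/s.png

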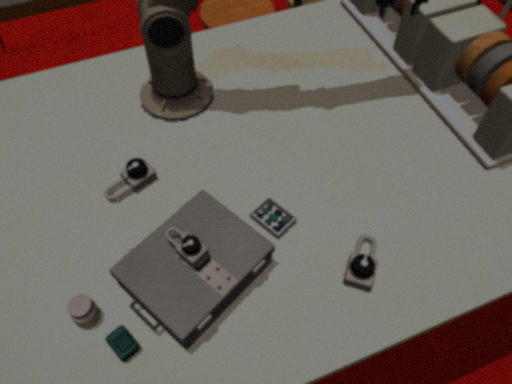

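View pics/t.png

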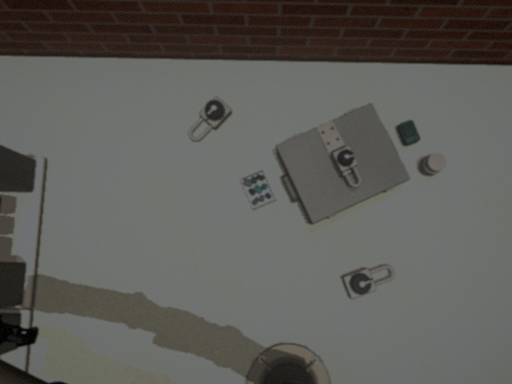

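Candidates: the lock in the hasp on the case (top 345,157; scene 190,245), a loose lock at top (214,110), and another at top (360,283). I choose the one in the hasp on the lid, and check it with a crop.

```bash
cat > h.py <<'E'
import numpy as np,cv2
from scipy.spatial.transform import Rotation as R
def ray(ci,px,z):
    d=cv2.undistortPoints(np.array([[px]],float),ci["mtx"],None)[0,0]
    M=cv2.Rodrigues(ci["rvec"])[0];c=-M.T@ci["tvec"];v=M.T@np.r_[d,1]
    return c+v*(z-c[2])/v[2]
def proj(ci,p):return cv2.projectPoints(np.atleast_2d(np.array(p,float)),ci["rvec"],ci["tvec"],ci["mtx"],None)[0][:,0]
def rel(o,p,yaw_y=None):
    "world displacement from TCP to p in tool axes, mm"
    T=R.from_rotvec(o["orientation"]);return T.inv().apply(np.array(p)-o["tcp_pos"])*1000
E
python3 - <<'E'
from bench import r
from h import *
ci=r.camera_info("top")
for n,p,z in[("dial",(345,157),.158),("bow",(355,185),.122),("c1",(372,104),.09),("c2",(409,180),.09),("c3",(312,222),.09),("c4",(277,148),.09)]:print(n,ray(ci,p,z))
o=r.get_obs();print(R.from_rotvec(o["orientation"]).as_matrix().round(3))
c=r.camera_info("wrist");M=cv2.Rodrigues(c["rvec"])[0];print("cam in tool",rel(o,-M.T@c["tvec"]),(R.from_rotvec(o["orientation"]).as_matrix().T@M.T).round(3))
a=cv2.imread("pics/t.png")[85:235,260:460];cv2.imwrite("pics/tc.png",cv2.resize(a,None,fx=4,fy=4,interpolation=cv2.INTER_CUBIC))
E
```

```text
dial [ 0.62234464 -0.13975952  0.158     ]
bow [ 0.55290318 -0.17276589  0.122     ]
c1 [ 0.79497791 -0.23028717  0.09      ]
c2 [ 0.57523241 -0.33069534  0.09      ]
c3 [ 0.45225125 -0.05904555  0.09      ]
c4 [0.65994949 0.0408784  0.09      ]
[[-0.961  0.278 -0.   ]
 [ 0.278  0.961 -0.002]
 [-0.    -0.002 -1.   ]]
cam in tool [  81.97003606    1.33482967 -156.97979957] [[-0.001 -0.948 -0.319]
 [ 1.    -0.001 -0.   ]
 [-0.    -0.319  0.948]]
```

View pics/tc.png

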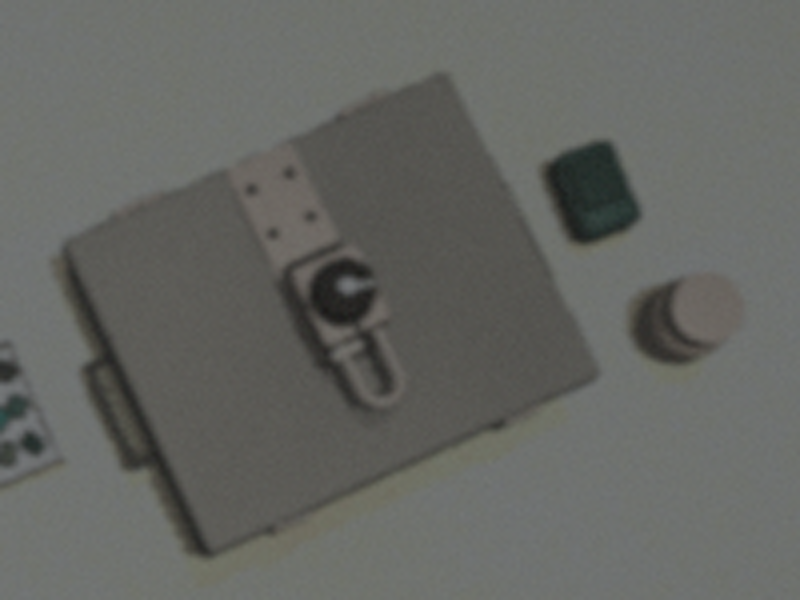

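The crop shows the lock in the hasp block: dial at top (345,157), shackle toward (355,185) with the staple over its left (+y) leg, hasp plate above it. The pointer points right, so the dial is roughly 75° counter-clockwise of the mark. Approaching for a wrist view.

Emit:
{"name": "step_arm", "arguments": {"moves": [{"dx":-20,"dy":-20,"dz":-15},{"dx":-36,"dy":-36,"dz":-15},{"dx":-36,"dy":-36,"dz":-15},{"dx":-36,"dy":-36,"dz":-15},{"dx":-36,"dy":-36,"dz":-15},{"dx":-36,"dy":-36,"dz":-10},{"dx":-36,"dy":-36},{"dx":-36,"dy":-36},{"dx":-36,"dy":-36},{"dx":-36,"dy":-36},{"dx":-36,"dy":-36},{"dx":-36,"dy":-36},{"dx":-36,"dy":-36},{"dx":-36,"dy":-36},{"dx":-36,"dy":-36},{"dx":-36,"dy":-36},{"dx":-36,"dy":-36},{"dx":-36,"dy":-36},{"dx":-5,"dy":-4}], "grip_force": 30}}

```text
invalid input at $.moves[0]: expected keys rx, ry, rz, dx, dy, dz, gripper
```

Emit:
{"name": "step_arm", "arguments": {"moves": [{"rz":9.6},{"rz":9.6},{"rz":9.6},{"rz":9.6},{"rz":9.6},{"rz":9.6},{"rz":9.6},{},{}]}}

```text
invalid input at $.moves[0]: expected keys rx, ry, rz, dx, dy, dz, gripper
```

Run:
```python
from bench import r
from h import *
o=r.get_obs();c=r.camera_info("wrist");a=r.grab_frame("wrist");cv2.imwrite("pics/w1.png",a)
np.savez("w1.npz",**c)
print(o["clock"],o["tcp_pos"],o["joints"].round(2),R.from_rotvec(o["orientation"]).as_matrix().round(3))
```

```text
0.1 [0.18754775 0.64784109 0.2165223 ] [-1.4   0.48  0.02  1.56 -0.01  1.11 -0.08] [[-0.961  0.278 -0.   ]
 [ 0.278  0.961 -0.002]
 [-0.    -0.002 -1.   ]]
```

View pics/w1.png

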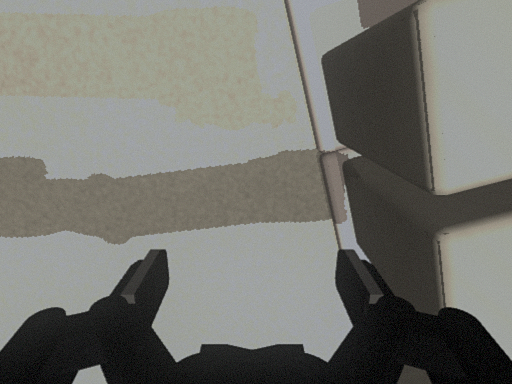

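That call was refused because every row must hold all seven keys. The picture shows the start view only: fingers at (150,270) and (355,270), boxes at the right. I'll repeat the move with full rows.

Emit:
{"name": "step_arm", "arguments": {"moves": [{"rx":0,"ry":0,"rz":0,"gripper":1,"dx":-20,"dy":-20,"dz":-15},{"rx":0,"ry":0,"rz":0,"gripper":1,"dx":-36,"dy":-36,"dz":-15},{"rx":0,"ry":0,"rz":0,"gripper":1,"dx":-36,"dy":-36,"dz":-15},{"rx":0,"ry":0,"rz":0,"gripper":1,"dx":-36,"dy":-36,"dz":-15},{"rx":0,"ry":0,"rz":0,"gripper":1,"dx":-36,"dy":-36,"dz":-15},{"rx":0,"ry":0,"rz":0,"gripper":1,"dx":-36,"dy":-36,"dz":-10},{"rx":0,"ry":0,"rz":0,"gripper":1,"dx":-36,"dy":-36,"dz":0},{"rx":0,"ry":0,"rz":0,"gripper":1,"dx":-36,"dy":-36,"dz":0},{"rx":0,"ry":0,"rz":0,"gripper":1,"dx":-36,"dy":-36,"dz":0},{"rx":0,"ry":0,"rz":0,"gripper":1,"dx":-36,"dy":-36,"dz":0},{"rx":0,"ry":0,"rz":0,"gripper":1,"dx":-36,"dy":-36,"dz":0},{"rx":0,"ry":0,"rz":0,"gripper":1,"dx":-36,"dy":-36,"dz":0},{"rx":0,"ry":0,"rz":0,"gripper":1,"dx":-36,"dy":-36,"dz":0},{"rx":0,"ry":0,"rz":0,"gripper":1,"dx":-36,"dy":-36,"dz":0},{"rx":0,"ry":0,"rz":0,"gripper":1,"dx":-36,"dy":-36,"dz":0},{"rx":0,"ry":0,"rz":0,"gripper":1,"dx":-36,"dy":-36,"dz":0},{"rx":0,"ry":0,"rz":0,"gripper":1,"dx":-36,"dy":-36,"dz":0},{"rx":0,"ry":0,"rz":0,"gripper":1,"dx":-36,"dy":-36,"dz":0},{"rx":0,"ry":0,"rz":0,"gripper":1,"dx":-5,"dy":-4,"dz":0}], "grip_force": 30}}

```text
clock: 2.52
tcp_pos: [0.6227, -0.1441, 0.3018]
orientation: [-0.45, -3.109, 0.004]
contact_force: [-0.2, 0.7, 0.1]
grip_width: 0.0855
gripper_force: 0.0
```

Emit:
{"name": "step_arm", "arguments": {"moves": [{"rx":0,"ry":0,"rz":9.6,"gripper":1,"dx":0,"dy":0,"dz":0},{"rx":0,"ry":0,"rz":9.6,"gripper":1,"dx":0,"dy":0,"dz":0},{"rx":0,"ry":0,"rz":9.6,"gripper":1,"dx":0,"dy":0,"dz":0},{"rx":0,"ry":0,"rz":9.6,"gripper":1,"dx":0,"dy":0,"dz":0},{"rx":0,"ry":0,"rz":9.6,"gripper":1,"dx":0,"dy":0,"dz":0},{"rx":0,"ry":0,"rz":9.6,"gripper":1,"dx":0,"dy":0,"dz":0},{"rx":0,"ry":0,"rz":9.6,"gripper":1,"dx":0,"dy":0,"dz":0},{"rx":0,"ry":0,"rz":0,"gripper":1,"dx":0,"dy":0,"dz":0},{"rx":0,"ry":0,"rz":0,"gripper":1,"dx":0,"dy":0,"dz":0}]}}

```text
clock: 3.65
tcp_pos: [0.6226, -0.1389, 0.3023]
orientation: [-2.084, -2.35, -0.0]
contact_force: [-1.5, -0.2, -0.1]
grip_width: 0.0853
gripper_force: 0.0
```

Run:
```python
from bench import r
from h import *
o=r.get_obs();c=r.camera_info("wrist");a=r.grab_frame("wrist");cv2.imwrite("pics/w2.png",a)
np.savez("w2.npz",**c)
print(o["clock"],o["tcp_pos"],o["joints"].round(2),R.from_rotvec(o["orientation"]).as_matrix().round(3))
```

```text
3.65 [ 0.62259507 -0.13892028  0.30226477] [-0.46  0.45  0.83  1.59 -0.34  1.26  0.55] [[-0.12   0.993 -0.   ]
 [ 0.993  0.12   0.001]
 [ 0.001 -0.    -1.   ]]
```

View pics/w2.png

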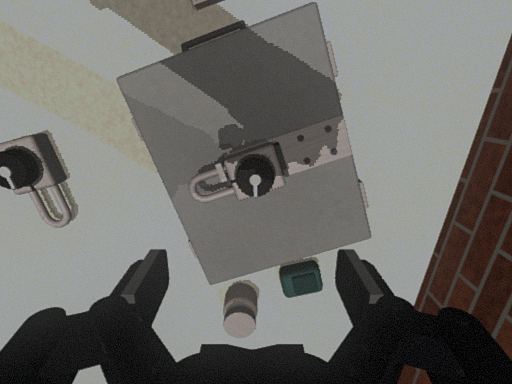

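The wrist view shows the dial centre at (255,178) with the pointer straight down to (255,197). The shackle lies to the left with its bow end at (191,185), the staple is at (223,172), and the lid corners are (118,77), (315,3), (370,237), (211,284).

Run:
```python
from h import *
c=dict(np.load("w2.npz"))
P={n:ray(c,p,z) for n,p,z in[("dial",(255,178),.1575),("ptr",(255,196.5),.159),("bow",(191,186),.122),("c1",(118,77),.09),("c2",(315,3),.09),("c3",(370,237),.09),("c4",(211,284),.09)]}
for k,v in P.items():print(k,v.round(4))
cs=[P["c%d"%i][:2] for i in(1,2,3,4)]
rect=np.array([[-123,153],[123,153],[123,-153],[-123,-153]])/1000.
A=np.mean(cs,0);H=sum(np.outer(r,(q-A)) for r,q in zip(rect,cs));yaw=np.arctan2(H[0,1]-H[1,0],H[0,0]+H[1,1])
print("case",A,np.degrees(yaw),[np.linalg.norm(cs[i]-cs[i-1]).round(3) for i in range(4)])
d=P["ptr"]-P["dial"];pa=np.degrees(np.arctan2(d[1],d[0]));e=P["dial"]-P["bow"]
print("ptr",pa,"dial angle",(pa-np.degrees(yaw)-180+180)%360-180,"lock yaw",np.degrees(np.arctan2(e[1],e[0])),np.linalg.norm(e[:2]))
g=cv2.cvtColor(cv2.imread("pics/w2.png"),6)[150:206,225:290]
m=(g<55).astype(np.uint8);n,l,s,ce=cv2.connectedComponentsWithStats(m);i=1+s[1:,4].argmax();print(s[i]+[225,150,0,0,0],ce[i]+[225,150])
```

```text
dial [ 0.627  -0.1405  0.1575]
ptr [ 0.6294 -0.1607  0.159 ]
bow [ 0.5532 -0.1695  0.122 ]
c1 [ 0.4553 -0.0563  0.09  ]
c2 [0.6708 0.0453 0.09  ]
c3 [ 0.8004 -0.2253  0.09  ]
c4 [ 0.5851 -0.3293  0.09  ]
case [ 0.62789183 -0.14139751] 25.50850593382662 [np.float64(0.302), np.float64(0.238), np.float64(0.3), np.float64(0.239)]
ptr -83.02155760131046 dial angle 71.46993646486294 lock yaw 21.4692425841908 0.07925813245985736
[ 230  154   45   42 1150] [254.76869565 173.17652174]
```

Emit:
{"name": "step_arm", "arguments": {"moves": [{"rx":0,"ry":0,"rz":0,"gripper":0.2,"dx":-2.6,"dy":4.7,"dz":20},{"rx":0,"ry":0,"rz":0,"gripper":0.2,"dx":0,"dy":0,"dz":40},{"rx":0,"ry":0,"rz":0,"gripper":0.2,"dx":0,"dy":0,"dz":30},{"rx":0,"ry":0,"rz":0,"gripper":0.2,"dx":0,"dy":0,"dz":10},{"rx":0,"ry":0,"rz":0,"gripper":0.2,"dx":0,"dy":0,"dz":0},{"rx":0,"ry":0,"rz":0,"gripper":0.2,"dx":0,"dy":0,"dz":0}]}}

```text
clock: 4.45
tcp_pos: [0.6284, -0.1422, 0.2036]
orientation: [2.088, 2.345, 0.002]
contact_force: [0.5, 0.1, 0.5]
grip_width: 0.0512
gripper_force: 0.0
```

Run:
```python
from bench import r
from h import *
o=r.get_obs();c=r.camera_info("wrist");a=r.grab_frame("wrist");cv2.imwrite("pics/w3.png",a)
np.savez("w3.npz",**c)
print(o["clock"],o["tcp_pos"],o["grip_width"],rel(o,(.6275,-.141,.16)))
T=R.from_rotvec(o["orientation"])
for z in(-30,-20,-10,0,10,22):print(z,proj(c,[o["tcp_pos"]+T.apply([11,s*o["grip_width"]*500,z])/1000 for s in(-1/1,1)]).round(0).tolist() if 0 else proj(c,[o["tcp_pos"]+T.apply([.011,s*o["grip_width"]/2,z/1000]) for s in(-1,1)]).round().tolist())
```

```text
4.45 [ 0.62844073 -0.14220944  0.20355595] 0.05124865111054591 [ 1.33714478 -0.87734843 43.55353875]
-30 [[198.0, 250.0], [303.0, 250.0]]
-20 [[201.0, 240.0], [300.0, 240.0]]
-10 [[204.0, 232.0], [297.0, 231.0]]
0 [[207.0, 224.0], [294.0, 224.0]]
10 [[209.0, 217.0], [292.0, 217.0]]
22 [[212.0, 210.0], [290.0, 210.0]]
```

View pics/w3.png

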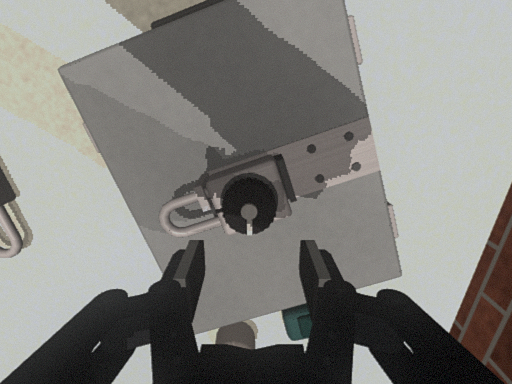

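The fingertips show at (204,241) and (300,241), and the dial at (249,212) lies centred between them. The view suggests the tips may stand farther back than stated, so I descend carefully and test by closing.

Emit:
{"name": "step_arm", "arguments": {"moves": [{"rx":0,"ry":0,"rz":0,"gripper":0.5,"dx":0.6,"dy":-0.4,"dz":0},{"rx":0,"ry":0,"rz":0,"gripper":0.5,"dx":0.6,"dy":-0.4,"dz":15},{"rx":0,"ry":0,"rz":0,"gripper":0.5,"dx":0,"dy":0,"dz":15},{"rx":0,"ry":0,"rz":0,"gripper":0.5,"dx":0,"dy":0,"dz":8},{"rx":0,"ry":0,"rz":0,"gripper":0.5,"dx":0,"dy":0,"dz":3},{"rx":0,"ry":0,"rz":0,"gripper":0.5,"dx":0,"dy":0,"dz":0}]}}

```text
clock: 5.25
tcp_pos: [0.6267, -0.1407, 0.1612]
orientation: [-2.089, -2.346, 0.0]
contact_force: [0.3, 0.1, 0.2]
grip_width: 0.064
gripper_force: 0.0
```

Emit:
{"name": "step_arm", "arguments": {"moves": [{"rx":0,"ry":0,"rz":0,"gripper":-0.15,"dx":0,"dy":0,"dz":0},{"rx":0,"ry":0,"rz":0,"gripper":-0.15,"dx":0,"dy":0,"dz":0},{"rx":0,"ry":0,"rz":0,"gripper":-0.15,"dx":0,"dy":0,"dz":0}], "grip_force": 25}}

```text
clock: 5.62
tcp_pos: [0.6269, -0.1406, 0.1616]
orientation: [2.089, 2.346, 0.0]
contact_force: [-0.2, 0.8, -0.3]
grip_width: 0.0364
gripper_force: 0.0
```

Nothing was gripped at 36 mm, so the tips are above the dial. I'll look now.

Run:
```python
from bench import r
from h import *
o=r.get_obs();c=r.camera_info("wrist");a=r.grab_frame("wrist");s=r.grab_frame("scene")
cs=r.camera_info("scene");u,v=proj(cs,o["tcp_pos"])[0].astype(int);print(u,v)
s=cv2.resize(s[v-80:v+50,u-65:u+65],(384,384),interpolation=cv2.INTER_CUBIC)
cv2.imwrite("pics/w4.png",cv2.resize(np.hstack([a[:,60:450],s]),None,fx=1,fy=1))
T=R.from_rotvec(o["orientation"])
print(o["tcp_pos"],o["grip_width"])
for z in(-30,-20,-10,0,10,22):print(z,proj(c,[o["tcp_pos"]+T.apply([.011,q*o["grip_width"]/2,z/1000]) for q in(-1,1)]).round()-[60,0],proj(cs,o["tcp_pos"]+T.apply([0,0,z/1000])))
```

```text
190 240
[ 0.62686864 -0.14062797  0.16163575] 0.03636627512199412
-30 [[153. 250.]
 [227. 250.]] [[189.42220683 234.27854895]]
-20 [[156. 240.]
 [225. 240.]] [[189.89873248 236.55376051]]
-10 [[158. 232.]
 [223. 231.]] [[190.36787011 238.79369739]]
0 [[160. 224.]
 [222. 224.]] [[190.82979023 240.99917363]]
10 [[161. 217.]
 [220. 217.]] [[191.28465812 243.17097839]]
22 [[163. 210.]
 [218. 210.]] [[191.82141597 245.73377364]]
```

View pics/w4.png

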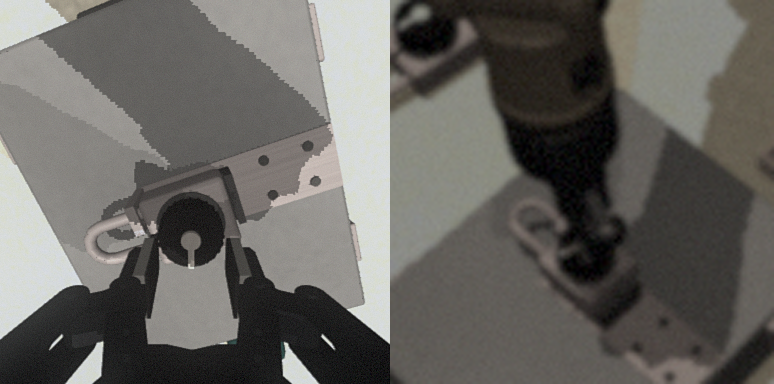

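In the wrist half, the tips at (152,235) and (232,235) flank the dial at (191,235), and the pointer is unchanged. It is ambiguous whether they are beside or above the dial, so I'll close gently further.

Emit:
{"name": "step_arm", "arguments": {"moves": [{"rx":0,"ry":0,"rz":0,"gripper":-0.6,"dx":0,"dy":0,"dz":0},{"rx":0,"ry":0,"rz":0,"gripper":-0.6,"dx":0,"dy":0,"dz":0},{"rx":0,"ry":0,"rz":0,"gripper":-0.6,"dx":0,"dy":0,"dz":0}], "grip_force": 25}}

```text
clock: 6.1
tcp_pos: [0.6267, -0.1406, 0.1614]
orientation: [-2.089, -2.347, -0.0]
contact_force: [-0.0, -0.3, -0.7]
grip_width: 0.0175
gripper_force: 0.0
```

The tips are above the dial, as the camera suggested, about 40 mm behind the stated place. I'll reopen, go lower and watch the force.

Emit:
{"name": "step_arm", "arguments": {"moves": [{"rx":0,"ry":0,"rz":0,"gripper":0.45,"dx":0,"dy":0,"dz":0},{"rx":0,"ry":0,"rz":0,"gripper":0.45,"dx":0,"dy":0,"dz":0},{"rx":0,"ry":0,"rz":0,"gripper":0.45,"dx":0,"dy":0,"dz":0},{"rx":0,"ry":0,"rz":0,"gripper":0.45,"dx":0,"dy":0,"dz":8},{"rx":0,"ry":0,"rz":0,"gripper":0.45,"dx":0,"dy":0,"dz":6},{"rx":0,"ry":0,"rz":0,"gripper":0.45,"dx":0,"dy":0,"dz":4},{"rx":0,"ry":0,"rz":0,"gripper":0.45,"dx":0,"dy":0,"dz":0}]}}

```text
clock: 6.98
tcp_pos: [0.6265, -0.1406, 0.1429]
orientation: [-2.088, -2.346, 0.001]
contact_force: [0.0, 0.5, 0.5]
grip_width: 0.0618
gripper_force: 0.0
```

Emit:
{"name": "step_arm", "arguments": {"moves": [{"rx":0,"ry":0,"rz":0,"gripper":0.45,"dx":0,"dy":0,"dz":4},{"rx":0,"ry":0,"rz":0,"gripper":0.45,"dx":0,"dy":0,"dz":4},{"rx":0,"ry":0,"rz":0,"gripper":0.45,"dx":0,"dy":0,"dz":0}]}}

```text
clock: 7.35
tcp_pos: [0.6265, -0.1405, 0.135]
orientation: [-2.088, -2.346, 0.001]
contact_force: [0.3, 0.5, 0.5]
grip_width: 0.0615
gripper_force: 0.0
```

Emit:
{"name": "step_arm", "arguments": {"moves": [{"rx":0,"ry":0,"rz":0,"gripper":-0.2,"dx":0,"dy":0,"dz":0},{"rx":0,"ry":0,"rz":0,"gripper":-0.2,"dx":0,"dy":0,"dz":0},{"rx":0,"ry":0,"rz":0,"gripper":-0.2,"dx":0,"dy":0,"dz":0}], "grip_force": 25}}

```text
clock: 7.72
tcp_pos: [0.6265, -0.1407, 0.1357]
orientation: [-2.089, -2.346, 0.0]
contact_force: [-3.1, 0.7, 5.9]
grip_width: 0.0386
gripper_force: 25.0
```

Gripped at 38.6 mm with 25 N, only at the top edge. I'll open, go 11 mm deeper and regrip.

Emit:
{"name": "step_arm", "arguments": {"moves": [{"rx":0,"ry":0,"rz":0,"gripper":0.4,"dx":0,"dy":0,"dz":0},{"rx":0,"ry":0,"rz":0,"gripper":0.4,"dx":0,"dy":0,"dz":0},{"rx":0,"ry":0,"rz":0,"gripper":0.4,"dx":0,"dy":0,"dz":5},{"rx":0,"ry":0,"rz":0,"gripper":0.4,"dx":0,"dy":0,"dz":6},{"rx":0,"ry":0,"rz":0,"gripper":0.4,"dx":0,"dy":0,"dz":0}]}}

```text
clock: 8.35
tcp_pos: [0.6262, -0.1404, 0.1235]
orientation: [-2.088, -2.346, 0.001]
contact_force: [0.4, 0.1, -0.4]
grip_width: 0.0601
gripper_force: 0.0
```

Emit:
{"name": "step_arm", "arguments": {"moves": [{"rx":0,"ry":0,"rz":0,"gripper":-0.2,"dx":0,"dy":0,"dz":0},{"rx":0,"ry":0,"rz":0,"gripper":-0.2,"dx":0,"dy":0,"dz":0},{"rx":0,"ry":0,"rz":0,"gripper":-0.2,"dx":0,"dy":0,"dz":0}], "grip_force": 30}}

```text
clock: 8.72
tcp_pos: [0.6266, -0.1407, 0.1246]
orientation: [-2.089, -2.346, -0.0]
contact_force: [-1.3, 0.3, 2.2]
grip_width: 0.0389
gripper_force: 30.4
```

Emit:
{"name": "step_arm", "arguments": {"moves": [{"rx":0,"ry":0,"rz":5,"gripper":-0.2,"dx":0,"dy":0,"dz":0},{"rx":0,"ry":0,"rz":5,"gripper":-0.2,"dx":0,"dy":0,"dz":0},{"rx":0,"ry":0,"rz":5,"gripper":-0.2,"dx":0,"dy":0,"dz":0},{"rx":0,"ry":0,"rz":5,"gripper":-0.2,"dx":0,"dy":0,"dz":0},{"rx":0,"ry":0,"rz":5,"gripper":-0.2,"dx":0,"dy":0,"dz":0},{"rx":0,"ry":0,"rz":5,"gripper":-0.2,"dx":0,"dy":0,"dz":0},{"rx":0,"ry":0,"rz":6,"gripper":-0.2,"dx":0,"dy":0,"dz":0},{"rx":0,"ry":0,"rz":0,"gripper":-0.2,"dx":0,"dy":0,"dz":0}]}}

```text
clock: 9.72
tcp_pos: [0.6274, -0.1406, 0.1246]
orientation: [2.71, 1.587, 0.001]
contact_force: [0.7, 0.3, 1.5]
grip_width: 0.0388
gripper_force: 30.4
```

Emit:
{"name": "step_arm", "arguments": {"moves": [{"rx":0,"ry":0,"rz":5,"gripper":-0.2,"dx":0,"dy":0,"dz":0},{"rx":0,"ry":0,"rz":5,"gripper":-0.2,"dx":0,"dy":0,"dz":0},{"rx":0,"ry":0,"rz":5,"gripper":-0.2,"dx":0,"dy":0,"dz":0},{"rx":0,"ry":0,"rz":5,"gripper":-0.2,"dx":0,"dy":0,"dz":0},{"rx":0,"ry":0,"rz":5,"gripper":-0.2,"dx":0,"dy":0,"dz":0},{"rx":0,"ry":0,"rz":5,"gripper":-0.2,"dx":0,"dy":0,"dz":0},{"rx":0,"ry":0,"rz":6,"gripper":-0.2,"dx":0,"dy":0,"dz":0},{"rx":0,"ry":0,"rz":0,"gripper":-0.2,"dx":0,"dy":0,"dz":0},{"rx":0,"ry":0,"rz":0,"gripper":-0.2,"dx":0,"dy":0,"dz":0}]}}

```text
clock: 10.85
tcp_pos: [0.6273, -0.1409, 0.1247]
orientation: [3.067, 0.675, 0.002]
contact_force: [1.8, -0.9, 0.8]
grip_width: 0.0387
gripper_force: 30.5
```

Emit:
{"name": "step_arm", "arguments": {"moves": [{"rx":0,"ry":0,"rz":0,"gripper":0.5,"dx":0,"dy":0,"dz":0},{"rx":0,"ry":0,"rz":0,"gripper":0.5,"dx":0,"dy":0,"dz":0},{"rx":0,"ry":0,"rz":0,"gripper":0.5,"dx":0,"dy":0,"dz":-20},{"rx":0,"ry":0,"rz":0,"gripper":0.5,"dx":0,"dy":0,"dz":-50},{"rx":0,"ry":0,"rz":0,"gripper":0.5,"dx":0,"dy":0,"dz":0},{"rx":0,"ry":0,"rz":0,"gripper":0.5,"dx":0,"dy":0,"dz":0}]}}

```text
clock: 11.6
tcp_pos: [0.6268, -0.1405, 0.195]
orientation: [-3.069, -0.671, -0.001]
contact_force: [0.5, -0.2, 0.2]
grip_width: 0.0639
gripper_force: 0.0
```

Run:
```python
from bench import r
from h import *
o=r.get_obs();c=r.camera_info("wrist");a=r.grab_frame("wrist");cv2.imwrite("pics/w5.png",a)
np.savez("w5.npz",**c)
T=R.from_rotvec(o["orientation"]).as_matrix()
print(o["clock"],o["tcp_pos"],o["joints"].round(2),np.degrees(np.arctan2(T[1,1],T[0,1])),T[:,2].round(3))
```

```text
11.6 [ 0.6267679  -0.14045209  0.1950028 ] [-0.58  0.7   1.1   1.71 -0.67  1.17 -0.43] -65.33217436946222 [ 0.001  0.    -1.   ]
```

View pics/w5.png

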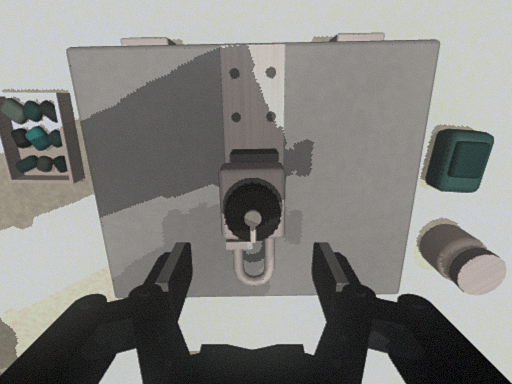

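The pointer now points at the shackle: dial centre (252,210), pointer end (252,240), shackle bow end at (254,284), staple over its left leg. The dial is at the mark. Next I work out the shackle move.

Run:
```python
from bench import r
from h import *
c=dict(np.load("w5.npz"));o=r.get_obs()
D=ray(c,(252,217),.1605);B=ray(c,(254,284.5),.1175);d=(D-B)[:2];print(D,B,np.degrees(np.arctan2(d[1],d[0])),np.hypot(*d))
for p in((220,170),(285,170)):print("body edge",rel(o,ray(c,p,.136)))
for p in((235,262),(274,262)):print("legs",rel(o,ray(c,p,.122)))
print("dial",rel(o,D),"bow end",rel(o,B))
for yaw in(24.7,):
  for ctr in(D[:2],np.array([.6273,-.1408])):
    u=np.array([np.cos(np.radians(yaw)),np.sin(np.radians(yaw))]);print("bow target",rel(o,np.r_[ctr-.062*u,.091]))
g=cv2.cvtColor(cv2.imread("pics/w5.png"),6);print(g[262,222:286].tolist())
print(g[180,205:300].tolist())
```

```text
[ 0.62679739 -0.13961476  0.1605    ] [ 0.54781489 -0.17792351  0.1175    ] 25.87469778485928 0.087782665404918
body edge [ 28.75038295 -24.55991989  58.20359803]
body edge [28.69827956 24.71483483 58.16206744]
legs [-59.95081895 -15.64639783  72.22299571]
legs [-59.98406146  19.44424924  72.19341884]
dial [ 0.62972976 -0.36085565 33.69171498] bow end [-87.12044625   1.52280874  76.71676309]
bow target [-61.34917535  -0.26849891 103.21046635]
bow target [-61.38712435   1.0183479  103.20939285]
[123, 122, 126, 124, 121, 119, 121, 122, 125, 124, 125, 100, 127, 138, 152, 156, 160, 155, 143, 128, 109, 105, 120, 121, 127, 119, 120, 90, 85, 114, 127, 125, 96, 119, 125, 120, 121, 126, 121, 125, 118, 122, 98, 108, 127, 138, 152, 160, 174, 173, 163, 145, 115, 131, 141, 137, 136, 140, 139, 139, 138, 141, 141, 137]
[88, 89, 86, 91, 87, 89, 89, 93, 86, 83, 87, 90, 89, 78, 82, 95, 97, 101, 113, 110, 109, 108, 108, 111, 107, 109, 115, 104, 112, 104, 109, 110, 105, 92, 78, 70, 51, 54, 57, 55, 51, 57, 53, 54, 55, 53, 52, 50, 58, 57, 58, 55, 62, 58, 54, 46, 52, 56, 52, 58, 78, 103, 112, 111, 108, 110, 112, 110, 112, 109, 113, 112, 106, 109, 109, 112, 102, 100, 94, 87, 90, 129, 135, 133, 137, 133, 131, 138, 132, 141, 137, 134, 133, 132, 135]
```

Emit:
{"name": "step_arm", "arguments": {"moves": [{"rx":0,"ry":0,"rz":0,"gripper":0.5,"dx":-32,"dy":0.6,"dz":0},{"rx":0,"ry":0,"rz":0,"gripper":0.5,"dx":-31,"dy":0.6,"dz":0},{"rx":0,"ry":0,"rz":0,"gripper":0.5,"dx":0,"dy":0,"dz":30},{"rx":0,"ry":0,"rz":0,"gripper":0.5,"dx":0,"dy":0,"dz":30},{"rx":0,"ry":0,"rz":0,"gripper":0.5,"dx":0,"dy":0,"dz":15},{"rx":0,"ry":0,"rz":0,"gripper":0.5,"dx":0,"dy":0,"dz":10},{"rx":0,"ry":0,"rz":0,"gripper":0.5,"dx":0,"dy":0,"dz":8},{"rx":0,"ry":0,"rz":0,"gripper":0.5,"dx":0,"dy":0,"dz":5},{"rx":0,"ry":0,"rz":0,"gripper":0.5,"dx":0,"dy":0,"dz":4},{"rx":0,"ry":0,"rz":0,"gripper":0.5,"dx":0,"dy":0,"dz":0}]}}

```text
clock: 12.9
tcp_pos: [0.57, -0.168, 0.0924]
orientation: [-3.069, -0.671, -0.0]
contact_force: [0.2, 0.2, 0.1]
grip_width: 0.064
gripper_force: 0.0
```

Emit:
{"name": "step_arm", "arguments": {"moves": [{"rx":0,"ry":0,"rz":0,"gripper":-0.25,"dx":0,"dy":0,"dz":0},{"rx":0,"ry":0,"rz":0,"gripper":-0.25,"dx":0,"dy":0,"dz":0},{"rx":0,"ry":0,"rz":0,"gripper":-0.25,"dx":0,"dy":0,"dz":0},{"rx":0,"ry":0,"rz":0,"gripper":-0.25,"dx":0,"dy":0,"dz":0}], "grip_force": 25}}

```text
clock: 13.4
tcp_pos: [0.5701, -0.1681, 0.0927]
orientation: [3.069, 0.671, 0.001]
contact_force: [-1.7, -0.2, 3.8]
grip_width: 0.0355
gripper_force: 24.7
```

Shackle gripped. I'll pull along tool −x.

Emit:
{"name": "step_arm", "arguments": {"moves": [{"rx":0,"ry":0,"rz":0,"gripper":-0.25,"dx":-4,"dy":0,"dz":0},{"rx":0,"ry":0,"rz":0,"gripper":-0.25,"dx":-4,"dy":0,"dz":0},{"rx":0,"ry":0,"rz":0,"gripper":-0.25,"dx":0,"dy":0,"dz":0}]}}

```text
clock: 13.78
tcp_pos: [0.5626, -0.1717, 0.0926]
orientation: [3.069, 0.67, 0.0]
contact_force: [1.2, -0.5, 2.6]
grip_width: 0.0361
gripper_force: 24.8
```

Emit:
{"name": "step_arm", "arguments": {"moves": [{"rx":0,"ry":0,"rz":0,"gripper":-0.25,"dx":-4,"dy":0,"dz":0},{"rx":0,"ry":0,"rz":0,"gripper":-0.25,"dx":-4,"dy":0,"dz":0},{"rx":0,"ry":0,"rz":0,"gripper":-0.25,"dx":-4,"dy":0,"dz":0},{"rx":0,"ry":0,"rz":0,"gripper":-0.25,"dx":-4,"dy":0,"dz":0},{"rx":0,"ry":0,"rz":0,"gripper":-0.25,"dx":-3,"dy":0,"dz":0},{"rx":0,"ry":0,"rz":0,"gripper":-0.25,"dx":0,"dy":0,"dz":0}]}}

```text
clock: 14.52
tcp_pos: [0.5448, -0.1797, 0.0924]
orientation: [3.069, 0.67, -0.001]
contact_force: [2.0, -1.5, 2.5]
grip_width: 0.0355
gripper_force: 24.8
```

Emit:
{"name": "step_arm", "arguments": {"moves": [{"rx":0,"ry":0,"rz":0,"gripper":-0.25,"dx":-2,"dy":0,"dz":0},{"rx":0,"ry":0,"rz":0,"gripper":-0.25,"dx":-1.5,"dy":0,"dz":0},{"rx":0,"ry":0,"rz":0,"gripper":-0.25,"dx":0,"dy":0,"dz":0}]}}

```text
clock: 14.9
tcp_pos: [0.5421, -0.1807, 0.0924]
orientation: [-3.069, -0.671, 0.0]
contact_force: [2.5, -1.0, 1.2]
grip_width: 0.0361
gripper_force: 24.8
```

Emit:
{"name": "step_arm", "arguments": {"moves": [{"rx":0,"ry":0,"rz":0,"gripper":-0.25,"dx":-1,"dy":0,"dz":0},{"rx":0,"ry":0,"rz":0,"gripper":-0.25,"dx":0,"dy":0,"dz":0}]}}

```text
clock: 15.15
tcp_pos: [0.5415, -0.1808, 0.0924]
orientation: [-3.069, -0.671, -0.0]
contact_force: [4.2, 0.2, 1.3]
grip_width: 0.0359
gripper_force: 24.8
```

Emit:
{"name": "step_arm", "arguments": {"moves": [{"rx":0,"ry":0,"rz":0,"gripper":-0.25,"dx":-1.5,"dy":0,"dz":0},{"rx":0,"ry":0,"rz":0,"gripper":-0.25,"dx":-1,"dy":0,"dz":0},{"rx":0,"ry":0,"rz":0,"gripper":-0.25,"dx":0,"dy":0,"dz":0}]}}

```text
clock: 15.52
tcp_pos: [0.5416, -0.1809, 0.0927]
orientation: [3.068, 0.674, 0.006]
contact_force: [9.6, 1.3, -0.5]
grip_width: 0.0356
gripper_force: 25.0
```

End stop reached with 9.6 N resisting. I'll release, rise, go over the body and look.

Emit:
{"name": "step_arm", "arguments": {"moves": [{"rx":0,"ry":0,"rz":0,"gripper":0.6,"dx":2,"dy":0,"dz":0},{"rx":0,"ry":0,"rz":0,"gripper":0.8,"dx":0,"dy":0,"dz":0},{"rx":0,"ry":0,"rz":0,"gripper":0.8,"dx":0,"dy":0,"dz":0},{"rx":0,"ry":0,"rz":0,"gripper":0.8,"dx":0,"dy":0,"dz":-40},{"rx":0,"ry":0,"rz":0,"gripper":0.8,"dx":0,"dy":0,"dz":-62},{"rx":0,"ry":0,"rz":0,"gripper":0.8,"dx":45,"dy":0,"dz":0},{"rx":0,"ry":0,"rz":0,"gripper":0.8,"dx":50,"dy":-1.2,"dz":0},{"rx":0,"ry":0,"rz":0,"gripper":0.8,"dx":0,"dy":0,"dz":0},{"rx":0,"ry":0,"rz":0,"gripper":0.8,"dx":0,"dy":0,"dz":0}]}}

```text
clock: 16.65
tcp_pos: [0.6257, -0.1413, 0.194]
orientation: [3.069, 0.669, -0.003]
contact_force: [0.1, -0.1, -0.0]
grip_width: 0.077
gripper_force: 0.0
```

Run:
```python
from bench import r
from h import *
o=r.get_obs();c=r.camera_info("wrist");a=r.grab_frame("wrist");cv2.imwrite("pics/w6.png",cv2.resize(a[130:330,160:350],None,fx=3,fy=3,interpolation=cv2.INTER_CUBIC))
cv2.imwrite("w6full.png",a);np.savez("w6.npz",**c)
print(o["clock"],o["tcp_pos"],o["orientation"])
```

```text
16.65 [ 0.62566327 -0.14131587  0.19397835] [ 3.06923701e+00  6.69310358e-01 -2.67719284e-03]
```

View pics/w6.png

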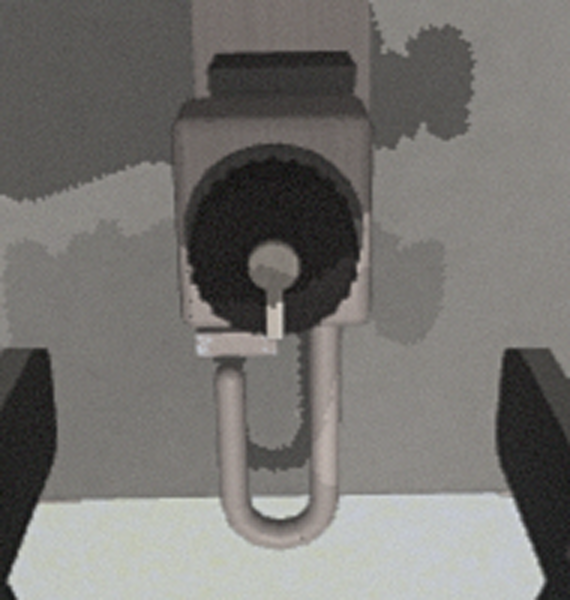

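The shackle is out: its free leg end (crop 230,370) is clear of the staple (235,343). The pointer is still at the mark and the body is centred at column 272. I'll descend to the body.

Emit:
{"name": "step_arm", "arguments": {"moves": [{"rx":0,"ry":0,"rz":0,"gripper":0.8,"dx":0,"dy":-0.6,"dz":30},{"rx":0,"ry":0,"rz":0,"gripper":0.8,"dx":0,"dy":0,"dz":30},{"rx":0,"ry":0,"rz":0,"gripper":0.8,"dx":0,"dy":0,"dz":20},{"rx":0,"ry":0,"rz":0,"gripper":0.8,"dx":0,"dy":0,"dz":14},{"rx":0,"ry":0,"rz":0,"gripper":0.8,"dx":0,"dy":0,"dz":8},{"rx":0,"ry":0,"rz":0,"gripper":0.8,"dx":0,"dy":0,"dz":6},{"rx":0,"ry":0,"rz":0,"gripper":0.8,"dx":0,"dy":0,"dz":0}]}}

```text
clock: 17.58
tcp_pos: [0.6266, -0.1401, 0.0865]
orientation: [-3.069, -0.671, -0.0]
contact_force: [0.2, 0.6, -0.1]
grip_width: 0.0769
gripper_force: 0.0
```

Emit:
{"name": "step_arm", "arguments": {"moves": [{"rx":0,"ry":0,"rz":0,"gripper":-0.1,"dx":0,"dy":0,"dz":0},{"rx":0,"ry":0,"rz":0,"gripper":-0.1,"dx":0,"dy":0,"dz":0},{"rx":0,"ry":0,"rz":0,"gripper":-0.1,"dx":0,"dy":0,"dz":0},{"rx":0,"ry":0,"rz":0,"gripper":-0.1,"dx":0,"dy":0,"dz":0}], "grip_force": 38}}

```text
clock: 18.08
tcp_pos: [0.6269, -0.1401, 0.0871]
orientation: [3.069, 0.671, 0.002]
contact_force: [-1.1, 2.0, 6.2]
grip_width: 0.0513
gripper_force: 41.1
```

Emit:
{"name": "step_arm", "arguments": {"moves": [{"rx":0,"ry":0,"rz":0,"gripper":-0.1,"dx":0,"dy":0,"dz":-2},{"rx":0,"ry":0,"rz":0,"gripper":-0.1,"dx":0,"dy":0,"dz":-3},{"rx":0,"ry":0,"rz":0,"gripper":-0.1,"dx":0,"dy":0,"dz":0}], "grip_force": 36}}

```text
clock: 18.45
tcp_pos: [0.6264, -0.1394, 0.091]
orientation: [-3.068, -0.671, 0.001]
contact_force: [1.2, 1.8, -4.2]
grip_width: 0.0516
gripper_force: 40.0
```

Emit:
{"name": "step_arm", "arguments": {"moves": [{"rx":0,"ry":0,"rz":0,"gripper":-0.1,"dx":0,"dy":0,"dz":-4},{"rx":0,"ry":0,"rz":0,"gripper":-0.1,"dx":0,"dy":0,"dz":-5},{"rx":0,"ry":0,"rz":0,"gripper":-0.1,"dx":0,"dy":0,"dz":-6},{"rx":0,"ry":0,"rz":0,"gripper":-0.1,"dx":0,"dy":0,"dz":0}]}}

```text
clock: 18.95
tcp_pos: [0.6266, -0.1406, 0.1071]
orientation: [3.069, 0.67, 0.001]
contact_force: [-0.4, 0.3, -4.6]
grip_width: 0.0516
gripper_force: 40.1
```

Free at about 4.6 N, which is the lock's weight. Continuing up to a 132 mm lift.

Emit:
{"name": "step_arm", "arguments": {"moves": [{"rx":0,"ry":0,"rz":0,"gripper":-0.1,"dx":0,"dy":0,"dz":-8},{"rx":0,"ry":0,"rz":0,"gripper":-0.1,"dx":0,"dy":0,"dz":-14},{"rx":0,"ry":0,"rz":0,"gripper":-0.1,"dx":0,"dy":0,"dz":-18},{"rx":0,"ry":0,"rz":0,"gripper":-0.1,"dx":0,"dy":0,"dz":-20},{"rx":0,"ry":0,"rz":0,"gripper":-0.1,"dx":0,"dy":0,"dz":-20},{"rx":0,"ry":0,"rz":0,"gripper":-0.1,"dx":0,"dy":0,"dz":-16},{"rx":0,"ry":0,"rz":0,"gripper":-0.1,"dx":0,"dy":0,"dz":-10},{"rx":0,"ry":0,"rz":0,"gripper":-0.1,"dx":0,"dy":0,"dz":-6},{"rx":0,"ry":0,"rz":0,"gripper":-0.1,"dx":0,"dy":0,"dz":0},{"rx":0,"ry":0,"rz":0,"gripper":-0.1,"dx":0,"dy":0,"dz":0},{"rx":0,"ry":0,"rz":0,"gripper":-0.1,"dx":0,"dy":0,"dz":0},{"rx":0,"ry":0,"rz":0,"gripper":-0.1,"dx":0,"dy":0,"dz":0}]}}

```text
clock: 20.45
tcp_pos: [0.6263, -0.14, 0.2181]
orientation: [-3.069, -0.671, 0.001]
contact_force: [-1.0, -0.2, -5.2]
grip_width: 0.0515
gripper_force: 40.1
```

Run:
```python
from bench import r
from h import *
o=r.get_obs();a=r.grab_frame("wrist");s=r.grab_frame("scene")
cs=r.camera_info("scene");u,v=proj(cs,o["tcp_pos"]+[0,0,.03])[0].astype(int)
s=cv2.resize(s[v-60:v+70,u-65:u+65],(384,384),interpolation=cv2.INTER_CUBIC)
cv2.imwrite("pics/w7.png",np.hstack([a[:,60:450],s]))
print(o["clock"],o["tcp_pos"],o["orientation"],o["contact_force"],o["gripper_force"])
```

```text
20.45 [ 0.62634105 -0.14003787  0.21806367] [-3.06907654e+00 -6.70595408e-01  8.40709724e-04] [-1.00829648 -0.19904755 -5.19142552] 40.09331524372101
```

View pics/w7.png

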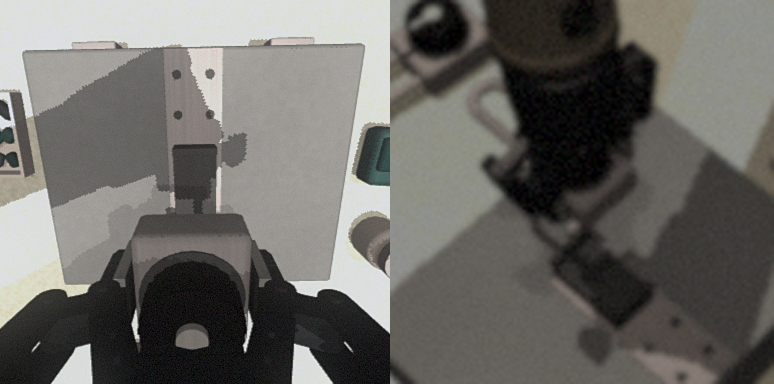

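The lock is held level with the dial up (dial hub at 193,338, within 4 px of where a level lock puts it) and the nest is empty. The shackle still sticks out in the scene view, and the lift is 131 mm above the 108 mm nest floor, so the underside is about 150 mm above the lid.

```bash
python3 -c "
from bench import r
print(r.hand_in())"
```

```text
the job is handed in; nothing more can be done
None
```

I turned the dial to its mark, pulled the shackle open to its stop and lifted the padlock clear; it was handed in held level, dial up, about 15 cm above the lid, with no verdict reported back.

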